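# Biscuit cutter off its hook

## Robot

A 6-joint arm with a two-finger parallel gripper is mounted at the origin on the work surface. World frame = base frame: x ahead of the robot, y to its left, z up, the work surface at z = 0. Lengths are in mm, angles in rad, forces in N, time in s.
With the tool pointing down it reaches from about 300 to 775 mm from the base axis. Payload 14.6 kg.
Tool frame: the origin (TCP) lies on the front face of the gripper's body, between the roots of the fingers; the fingertips stand 97 mm ahead of it and the grasp point (between the pads) lies 78 mm ahead of it; z points along the fingers, y is the direction in which the jaws open and shut (so a half turn about z gives the same grasp; the last joint's range is limited). The gripper opens to 94 mm and grips with 3 to 60 N. Pads are 16 mm wide; open, the fingers measure 119 mm over their backs; the gripper's body (75 mm by 177 mm) begins 78 mm behind the grasp point.
Start: joints at [1.046, 0.3, 1.521, -0, 1.321, -0.067], TCP at [243.083, 493.357, 302.646] pointing down, gripper open.
Joint ranges: [-3.03, 3.03], [-0.79, 2.21], [0.23, 2.52], [-1.04, 4.18], [0, 3.07], [-2.55, 2.55]. Speed limits (rad/s): [2.22, 2.22, 2.57, 3.14, 3.14, 3.14].

## Interface

Orientations are given as [roll, pitch, yaw] about the fixed x, y, z axes, in that order (R = Rz(yaw) Ry(pitch) Rx(roll)).
In Python, from cell import manip, eyes, finder gives the robot as it stands.
- The arm moves only by the tool drive_tool, never from a script. Its argument "rows" is a list of rows, each an object with "offset": the shift along the tool's x, y, z in mm, a list of three; "spin": the turn about the tool's z in degrees; "jaw": the finger opening in mm, from 0 to 94. In form: [{"offset": [dx, dy, dz], "spin": spin, "jaw": jaw}, ...]. A call has 1 to 20 rows; each row shifts and turns the commanded pose from where the row before left it, along the tool's axes as they then stand; what a row does not reach is not made up. A row lasts 1/10 s, in which the tool goes at most 50 mm and 8.59 degrees, less where a joint would pass 70% of its speed; a pose out of reach is approached as far as the arm can. A call is refused whole if a number of a shift passes 50 or a number of a turn 8.59, either way. A call with a gripper value outside its range is refused whole. The fingers move at their own pace and stop on an object; "force" is the grip in N (left out, the last holds). Time passes only in rows, so rows that do not move let the fingers close. It gives the time, the measured TCP pose, the force and the opening at its end, in the units of the state.
- manip.read_state(): the state, without advancing time (a new reading comes with each control period).
- eyes.camera(name): name is "side" or "top" or "wrist"; returns a dict with "color" (480x640x3 uint8, blue, green, red), "depth" (480x640 float32, mm along the optical axis (not along the pixel's ray), 0 where there is no reading), "vfov" (degrees; the focal length in pixels is half the picture's height over the tangent of half this angle, whatever the lens; pixels are square), "cx", "cy" (the principal point, pixels), "rvec" (rotation vector, rad) and "tvec" (3), from world to camera coordinates, as OpenCV has them. Camera axes: x right, y down, z forward; pixel columns grow to the right and rows downward; lengths in mm; the calibration is good to about 2 mm. A picture is of the moment at which its call begins.
- manip.sign_off(): hands the job in, once; it reports no verdict.
Trained networks look in the newest picture that a camera, given by its name, has taken for a name from the list of things; names that differ only in an ending like _2 or _b are one class to them, and where a whole thing is asked for, a point or a joint stands for the part that bears it (a point fixed in the world has none). Each returns a list of dicts, best first, with "p" (0 to 1); they miss things now and then, are a little off and sometimes report something else, mostly with a low value. They report only what shows in the picture. A call takes as long as a camera call. They do not tell look-alikes from the thing itself.
- finder.find_in(camera, target): "uv" ([column, row] in pixels, amid what is visible of it).
The state is a dict: "clock": time; "joints": joint angles; "qd": joint speeds; "effort": joint torques, N m; "eef_pos": TCP position; "eef_rot": TCP orientation; "wrist_force": force on the tool from outside, world axes, zero at the start; "moment": the same for the moment, N m; "finger_gap": finger opening in mm.
Only numpy, scipy, OpenCV 4.12 (cv2) and the standard library are available. Lean on these libraries where they do the work, as an engineer would, in place of code of your own. Each camera call takes 0.05 s, during which the arm holds its last target. There are 200 camera calls.

## Task

Lift the large round biscuit cutter up and off its hook on the rack and set it down, without dropping it, upright on its cutting rim in the middle of the wooden pastry board. Leave the small round cutter and the square one hanging on their hooks.

Things in the scene. Friction and masses are not known exactly. Their poses are not given: they have to be found in the camera images.
- large_round_cutter (a point): Large round steel biscuit cutter hanging upright on a rack hook: open ring, diameter 90, 40 high, rim down; across its top (along y) a strap with a rigid U handle 60 high, 40 wide over its two legs (y), 16 deep (x), 4 thick. Point: centre, 50 above the rim, 50 below the handle's top. z up; while hung, the hook runs through the handle along x, its free tip to -x; along y 70 mm beside the handle are free.
- small_round_cutter (a point): Small round steel cutter (ring diameter 54), else like the large one; point and axes alike; stays hung. Every hook: level rod 8 thick with its tip, from 22 mm before the hanging place, bent up. To come off, a cutter goes up 20 to 40 mm (tip cleared at 15, ring meets the rod at 48), then 60 or more to -x. Nothing of the rack is higher than the tips, 60 above this point. Rods 110 apart.
- square_cutter (a point): Square steel cutter (70 x 70), else like the large round one: same height, handle, point and axes; stays hung. Which cutter hangs on which of the rack's three hooks varies. The rack's crossbar (14 thick, along y) is 90 mm behind the hanging places towards +x, its top 49 mm above this point.
- board_middle (a point): Middle of the top face of the fixed pale wooden pastry board, 200 mm along its x, 240 mm along its y, its top 18 mm above the work surface; z up. It lies on one side in front of the robot and the rack with the cutters stands on the other; which side varies.
Not all that is in view belongs to the job. What is shaped like the part that bears large_round_cutter but blue is not meant.

How it is judged (in metres and radians):
On the way:
1. The large round cutter is off its hook and in the air (distance of large_round_cutter from where it was at the start of the episode above 0.06 m and height (world z) of large_round_cutter above 0.1 m), for 0.1 s.
At the end, for the whole second after the job is handed in: The large round cutter stands at rest and upright (within 10 degrees) on its rim on the board, its centre within 45 mm of the board's middle, let go; the small round and the square cutter hang where they hung (within 30 mm) (horizontal distance between large_round_cutter and board_middle below 0.045 m and z of large_round_cutter in the frame of board_middle between 0.04 and 0.06 m and angle between large_round_cutter's own z axis and vertical below 0.17 rad and linear speed of large_round below 0.02 m/s and distance of each of small_round_cutter, square_cutter from where it was at the start of the episode below 0.03 m and angle between each of small_round_cutter, square_cutter's own z axis and vertical below 0.3 rad); the robot touches nothing.
It fails at once if the large cutter falls: it is off its hook, untouched by the robot, and more than 30 mm above where it would stand on the board (distance of large_round_cutter from where it was at the start of the episode above 0.1 m and z of large_round_cutter in the frame of board_middle above 0.08 m and contact force between large_round and the fingers below 0.01 N and contact force between large_round and the arm below 0.01 N).
It fails at once if the small round or the square cutter is shifted by more than 50 mm (distance of any of small_round_cutter, square_cutter from where it was at the start of the episode above 0.05 m).
It also fails if it takes over 48 s, if anything falls off the work surface, if the arm or the gripper's body presses on something with over 40 N, if the wrist force passes 120 N, or if a joint passes its speed limit or range.

## Working session

There is one attempt and no reset: what is moved stays moved. The work goes in short steps, Python scripts to look and compute and a tool call to move; the robot and the scene stay as the last step left them, time stands still between calls to the robot, and variables do not carry over. Pictures are saved under pics/ and viewed, about 8 in all and at most 12, crops included, and the job is handed in when it is done.

Besides the shell and the picture viewer there is one more tool, called in YAML: its name, and indented under it one key for each argument. drive_tool: Moves the arm, as the interface text tells. Its arguments: {"type":"object","properties":{"rows":{"type":"array","items":{"type":"object","properties":{"offset":{"type":"array","items":{"type":"number"}},"spin":{"type":"number"},"jaw":{"type":"number"}}}},"force":{"type":"number"}},"required":["rows"]}

```bash
mkdir -p pics; cat > h.py <<'E'
import numpy as np, cv2
from cell import manip, eyes, finder
def cam(n):
    c=eyes.camera(n); c['R']=cv2.Rodrigues(np.array(c['rvec'],float))[0]; c['t']=np.array(c['tvec'],float).ravel()
    c['f']=240/np.tan(np.radians(c['vfov'])/2); return c
def cloud(c):
    d=c['depth']; v,u=np.mgrid[:480,:640]
    P=np.dstack([(u-c['cx'])/c['f']*d,(v-c['cy'])/c['f']*d,d])
    W=(P-c['t'])@c['R']; W[d==0]=np.nan; return W
E
python3 - <<'E'
from h import *
print(manip.read_state())
ims=[]
for n in ("side","top"):
    c=cam(n); W=cloud(c); np.savez(n+'.npz',W=W,col=c['color'],K=[c['f'],c['cx'],c['cy']],R=c['R'],t=c['t'])
    cv2.imwrite(f'pics/{n}0.png',c['color'])
    print(n,'campos',-c['R'].T@c['t'],c['f'])
    for t in ("large_round_cutter","small_round_cutter","square_cutter","board_middle"):
        try:
            for r in finder.find_in(n,t)[:4]:
                u,v=map(int,r['uv']); print(t,np.round(r['uv']),round(r['p'],2),np.round(W[v,u]))
        except Exception as e: print(t,e)
E
```

```text
{'clock': 0.0, 'joints': array([ 1.04641203e+00,  3.00460217e-01,  1.52162830e+00, -1.59808258e-05,
        1.32067327e+00, -6.65994979e-02]), 'qd': array([ 0.00093734, -0.00091481,  0.00036357, -0.00164914, -0.00092542,
       -0.0025928 ]), 'effort': array([-1.37037121e-03, -5.31809485e+01, -3.52743173e+01,  7.07437587e-02,
        2.44183384e-02, -1.60542487e-05]), 'eef_pos': array([243.00243711, 493.22527573, 302.07225661]), 'eef_rot': array([-3.14042508e+00, -6.23613838e-05,  2.68381179e+00]), 'wrist_force': array([-0.63185106,  1.27881917,  0.10729229]), 'moment': array([ 0.0183277 , -0.02175059,  0.01543134]), 'finger_gap': 94.05649733080463}
side campos [ 177.39137921 -777.50167234  896.89023466] 556.9193912033617
large_round_cutter [299. 159.] 0.77 [525. 223. 152.]
large_round_cutter [232. 178.] 0.66 [391. 354.  46.]
large_round_cutter [273. 134.] 0.36 [513. 382. 126.]
small_round_cutter [315. 182.] 0.73 [538. 158. 125.]
square_cutter [274. 132.] 0.83 [512. 359. 148.]
board_middle [399. 358.] 0.58 [ 536. -268.   16.]
top campos [369.86813812  -3.93598245 968.5438766 ] 442.71519957105266
large_round_cutter [139. 284.] 0.94 [392. 360.  90.]
large_round_cutter [193. 216.] 0.9 [519. 238. 150.]
small_round_cutter [252. 204.] 0.56 [542. 128. 148.]
square_cutter [135. 214.] 0.86 [517. 334. 179.]
board_middle [435. 214.] 0.75 [ 543. -250.   21.]
```

```bash
python3 - <<'E'
import cv2
a=cv2.imread('pics/side0.png')[60:260,150:400]; cv2.imwrite('pics/s1.png',cv2.resize(a,None,fx=3,fy=3,interpolation=cv2.INTER_CUBIC))
a=cv2.imread('pics/top0.png')[140:340,60:320]; cv2.imwrite('pics/t1.png',cv2.resize(a,None,fx=3,fy=3,interpolation=cv2.INTER_CUBIC))
E
```

```text
(no output)
```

View pics/s1.png

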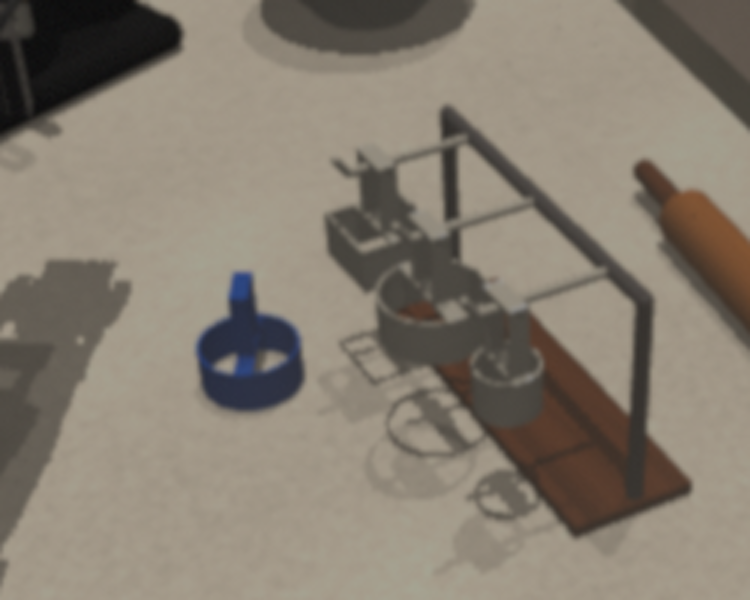

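View pics/t1.png

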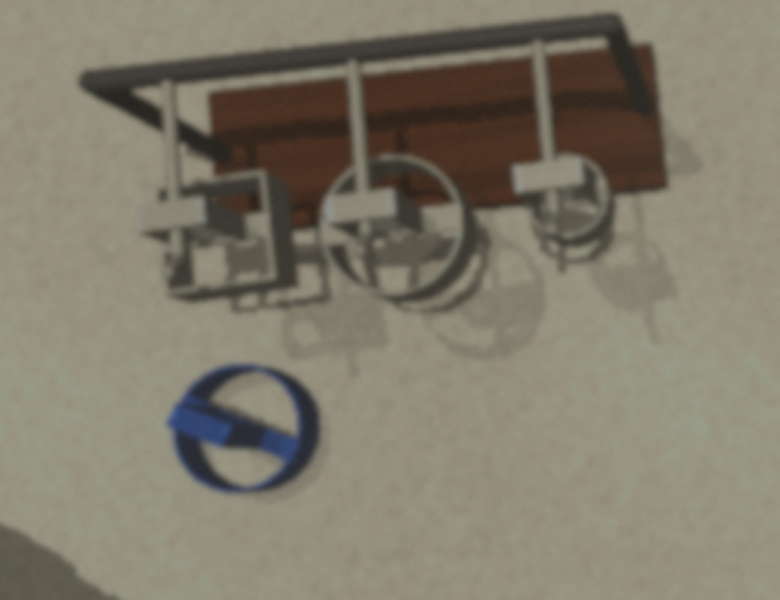

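View pics/top0.png

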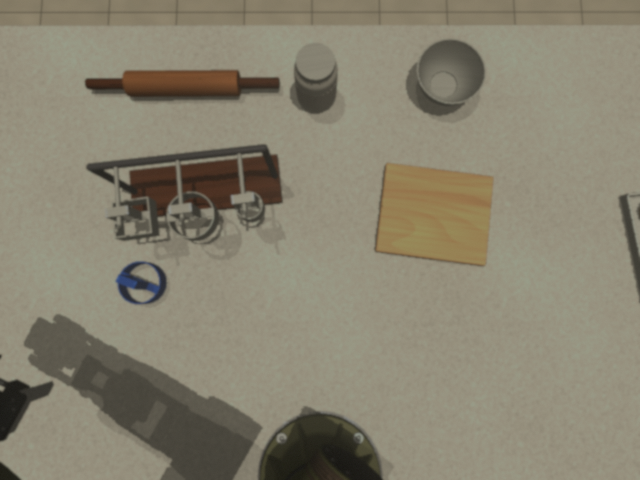

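```bash
python3 - <<'E'
import numpy as np, cv2
for n,pts in (('top',[(181,209),(119,212),(243,199)]),('side',[(293,134),(275,112),(318,158)])):
    d=np.load(n+'.npz');W=d['W']
    for u,v in pts:
        w=W[v-14:v+15,u-25:u+26].reshape(-1,3); z0=W[v,u,2]
        m=np.abs(w[:,2]-z0)<7; p=w[m].astype(np.float32); p=p[np.hypot(*(p[:,:2]-W[v,u,:2]).T)<32]
        print(n,(u,v),np.round(W[v,u]),len(p),np.round(np.median(p,0)),cv2.minAreaRect(p[:,:2].copy()))
d=np.load('top.npz');W=d['W']
# crossbar points & board
w=W[130:190,60:300].reshape(-1,3);z=w[:,2];m=(z>140)&(w[:,0]>570);p=w[m].astype(np.float32)
print('bar',len(p),np.median(p[:,2]),cv2.fitLine(p[:,:2].copy(),cv2.DIST_HUBER,0,.01,.01).ravel())
hsv=cv2.cvtColor(d['col'],cv2.COLOR_BGR2HSV); m=(hsv[...,1]>90)&(hsv[...,0]<30);m[:,:350]=0;m[:,520:]=0;m[:150]=0;m[290:]=0
p=W[m];p=p[~np.isnan(p[:,0])].astype(np.float32);p=p[abs(p[:,2]-18)<8];print('board',len(p),np.median(p,0),cv2.minAreaRect(p[:,:2].copy()))
E
```

```text
top (181, 209) [519. 242. 209.] 311 [520. 243. 209.] ((521.1260986328125, 243.1156005859375), (39.87538528442383, 39.987815856933594), 55.94499588012695)
top (119, 212) [514. 350. 208.] 338 [515. 352. 208.] ((514.9429321289062, 353.26934814453125), (40.10528564453125, 40.673336029052734), 51.45471954345703)
top (243, 199) [536. 134. 209.] 309 [538. 134. 209.] ((536.3555908203125, 134.96051025390625), (40.823143005371094, 41.1981086730957), 53.942359924316406)
side (293, 134) [521. 241. 208.] 148 [520. 238. 207.] ((521.4552612304688, 238.1141357421875), (46.798927307128906, 44.539241790771484), 50.57564163208008)
side (275, 112) [515. 350. 207.] 137 [514. 347. 206.] ((515.9502563476562, 348.491943359375), (51.21973419189453, 42.28307342529297), 42.381526947021484)
side (318, 158) [538. 131. 208.] 167 [538. 130. 206.] ((539.3078002929688, 130.42044067382812), (43.35194778442383, 49.43494415283203), 59.613487243652344)
bar 1918 206.25192 [ 1.0778258e-01 -9.9417448e-01  6.1073926e+02  2.5316174e+02]
board 9733 [ 543.1145   -248.80902    19.147158] ((545.3192749023438, -249.42857360839844), (238.53465270996094, 198.33531188964844), 82.16197967529297)
```

drive_tool:
  rows:
    - {"offset": [0, 0, -15], "spin": -8.1, "jaw": 94}
    - {"offset": [0, 0, -15], "spin": -8.1, "jaw": 94}
    - {"offset": [0, 0, -15], "spin": -8.1, "jaw": 94}
    - {"offset": [0, 0, -15], "spin": -8, "jaw": 94}
    - {"offset": [-20.7, -23.2, 0], "jaw": 94}
    - {"offset": [-20.7, -23.2, 0], "jaw": 94}
    - {"offset": [-20.7, -23.2, 0], "jaw": 94}
    - {"offset": [-20.7, -23.2, 0], "jaw": 94}
    - {"offset": [-20.7, -23.2, 0], "jaw": 94}
    - {"offset": [-20.7, -23.2, 0], "jaw": 94}
    - {"offset": [-20.7, -23.2, 0], "jaw": 94}
    - {"offset": [-20.7, -23.2, 0], "jaw": 94}
    - {"offset": [-20.7, -23.2, 0], "jaw": 94}
    - {"offset": [-20.7, -23.2, 0], "jaw": 94}
    - {"offset": [-20.7, -23.2, 0], "jaw": 94}
    - {"offset": [-20.7, -23.2, 0], "jaw": 94}
    - {"jaw": 94}
    - {"jaw": 94}
    - {"jaw": 94}

```text
validation failed for argument at $.ro...
```

```bash
python3 - <<'E'
from h import *
s=manip.read_state(); print(s['eef_pos'],s['eef_rot'],s['joints'])
c=cam('wrist'); W=cloud(c); cv2.imwrite('pics/w1.png',c['color'])
w=W.reshape(-1,3); p=w[(abs(w[:,2]-208)<6)&(np.hypot(w[:,0]-520,w[:,1]-242)<35)].astype(np.float32)
print(len(p),np.median(p,0) if len(p) else 0, cv2.minAreaRect(p[:,:2].copy()) if len(p) else 0)
print(finder.find_in('wrist','large_round_cutter')[:3])
E
```

```text
[243.07355067 493.35559614 302.61165436] [-3.14152100e+00 -1.00866500e-05  2.68377974e+00] [ 1.04641219e+00  2.99940466e-01  1.52102768e+00  5.46817576e-06
  1.32069667e+00 -6.65725710e-02]
0 0 0
[{'uv': [284.4, 367.4], 'p': 0.62}]
```

View pics/w1.png

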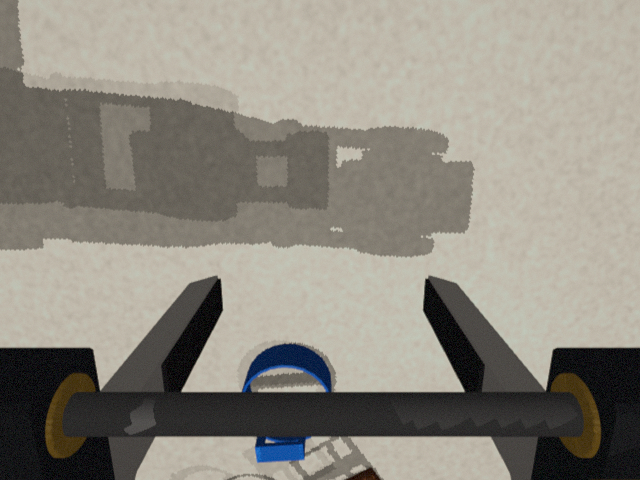

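The move was refused because every row needs all its fields, so this picture is still from the start pose. It shows the blue look-alike at about (287, 400). I'll resend with full rows.

drive_tool:
  rows:
    - {"offset": [0, 0, -15], "spin": -8.1, "jaw": 94}
    - {"offset": [0, 0, -15], "spin": -8.1, "jaw": 94}
    - {"offset": [0, 0, -15], "spin": -8.1, "jaw": 94}
    - {"offset": [0, 0, -15], "spin": -8, "jaw": 94}
    - {"offset": [-20.7, -23.2, 0], "spin": 0, "jaw": 94}
    - {"offset": [-20.7, -23.2, 0], "spin": 0, "jaw": 94}
    - {"offset": [-20.7, -23.2, 0], "spin": 0, "jaw": 94}
    - {"offset": [-20.7, -23.2, 0], "spin": 0, "jaw": 94}
    - {"offset": [-20.7, -23.2, 0], "spin": 0, "jaw": 94}
    - {"offset": [-20.7, -23.2, 0], "spin": 0, "jaw": 94}
    - {"offset": [-20.7, -23.2, 0], "spin": 0, "jaw": 94}
    - {"offset": [-20.7, -23.2, 0], "spin": 0, "jaw": 94}
    - {"offset": [-20.7, -23.2, 0], "spin": 0, "jaw": 94}
    - {"offset": [-20.7, -23.2, 0], "spin": 0, "jaw": 94}
    - {"offset": [-20.7, -23.2, 0], "spin": 0, "jaw": 94}
    - {"offset": [-20.7, -23.2, 0], "spin": 0, "jaw": 94}
    - {"offset": [0, 0, 0], "spin": 0, "jaw": 94}
    - {"offset": [0, 0, 0], "spin": 0, "jaw": 94}
    - {"offset": [0, 0, 0], "spin": 0, "jaw": 94}

```text
clock: 2.5
eef_pos: [519.0, 243.4, 362.7]
eef_rot: [3.141, -0.0, -3.035]
wrist_force: [-0.2, 0.9, 0.7]
finger_gap: 94.2
```

```bash
python3 - <<'E'
from h import *
s=manip.read_state(); print(s['eef_pos'],s['eef_rot'],s['joints'])
c=cam('wrist'); W=cloud(c); cv2.imwrite('pics/w2.png',c['color'])
w=W.reshape(-1,3); p=w[(abs(w[:,2]-208)<6)&(np.hypot(w[:,0]-520,w[:,1]-242)<35)].astype(np.float32)
print(len(p))
if len(p): print(np.median(p,0),p.min(0),p.max(0),cv2.minAreaRect(p[:,:2].copy()))
print(finder.find_in('wrist','large_round_cutter')[:3])
E
```

```text
[518.96095748 243.42702303 362.72809632] [ 3.14145001e+00 -2.08302577e-06 -3.03494745e+00] [ 3.74660182e-01  3.15055038e-01  1.36251482e+00  1.38889661e-04
  1.46398704e+00 -1.30279615e+00]
2339
[520.78094 241.43724 206.87927] [490.034   220.28587 202.00346] [554.7787  261.3899  213.98984] ((522.85302734375, 241.4571533203125), (54.0276985168457, 42.93894577026367), 44.03285598754883)
[{'uv': [491.2, 80.7], 'p': 0.98}, {'uv': [322.7, 243.9], 'p': 0.94}]
```

View pics/w2.png

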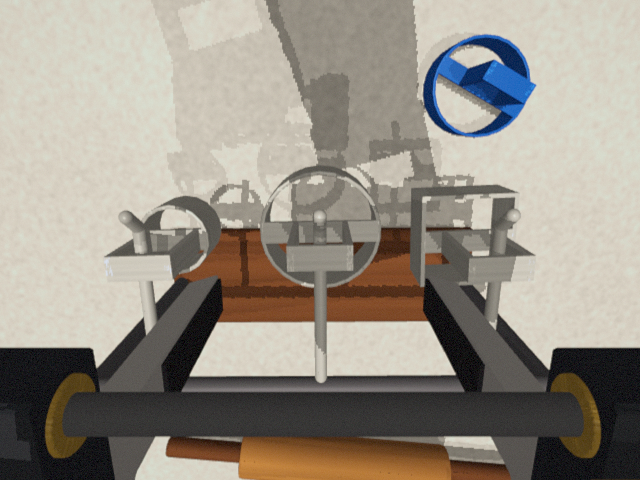

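The wrist view shows the middle (large) cutter's handle centred between the fingers at about (320, 257), square to the jaws, so I'll descend and grip.

drive_tool:
  rows:
    - {"offset": [-1, -1.5, 12], "spin": 0, "jaw": 94}
    - {"offset": [0, 0, 12], "spin": 0, "jaw": 94}
    - {"offset": [0, 0, 12], "spin": 0, "jaw": 94}
    - {"offset": [0, 0, 12], "spin": 0, "jaw": 94}
    - {"offset": [0, 0, 12], "spin": 0, "jaw": 94}
    - {"offset": [0, 0, 12], "spin": 0, "jaw": 94}
    - {"offset": [0, 0, 12], "spin": 0, "jaw": 94}
    - {"offset": [0, 0, 12], "spin": 0, "jaw": 94}
    - {"offset": [0, 0, 0], "spin": 0, "jaw": 70}
    - {"offset": [0, 0, 0], "spin": 0, "jaw": 55}
    - {"offset": [0, 0, 0], "spin": 0, "jaw": 48}
    - {"offset": [0, 0, 0], "spin": 0, "jaw": 42}
    - {"offset": [0, 0, 0], "spin": 0, "jaw": 36}
    - {"offset": [0, 0, 0], "spin": 0, "jaw": 30}
    - {"offset": [0, 0, 0], "spin": 0, "jaw": 30}
    - {"offset": [0, 0, 0], "spin": 0, "jaw": 30}
  force: 25

```text
clock: 4.2
eef_pos: [520.7, 241.4, 266.7]
eef_rot: [3.142, 0.0, -3.036]
wrist_force: [-0.4, 0.7, 0.8]
finger_gap: 40.0
```

drive_tool:
  rows:
    - {"offset": [0, 0, -5], "spin": 0, "jaw": 30}
    - {"offset": [0, 0, -6], "spin": 0, "jaw": 30}
    - {"offset": [0, 0, -6], "spin": 0, "jaw": 30}
    - {"offset": [0, 0, -6], "spin": 0, "jaw": 30}
    - {"offset": [0, 0, -6], "spin": 0, "jaw": 30}
    - {"offset": [0, 0, 0], "spin": 0, "jaw": 30}
    - {"offset": [0, 0, 0], "spin": 0, "jaw": 30}

```text
clock: 4.9
eef_pos: [520.7, 241.4, 295.7]
eef_rot: [3.142, 0.0, -3.036]
wrist_force: [-0.6, -0.1, -1.4]
finger_gap: 40.1
```

```bash
python3 - <<'E'
from h import *
c=cam('wrist'); cv2.imwrite('pics/w3.png',c['color'])
E
```

```text
(no output)
```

View pics/w3.png

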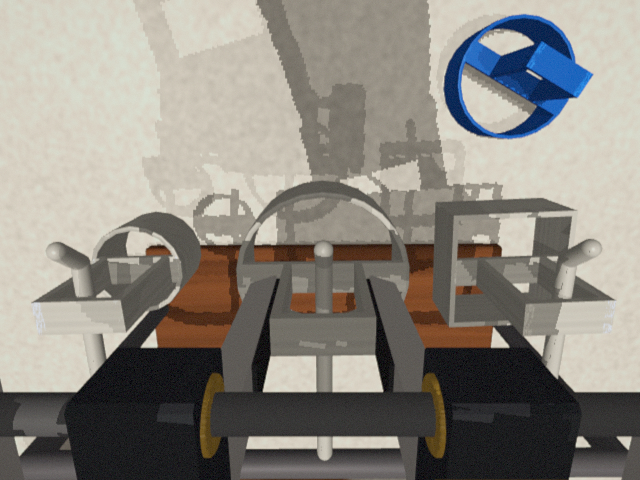

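The large cutter is held with its strap well clear of the rod, and both neighbours hang undisturbed. I'll slide off towards -x, then raise it.

drive_tool:
  rows:
    - {"offset": [8, 0, 0], "spin": 0, "jaw": 30}
    - {"offset": [12, 0, 0], "spin": 0, "jaw": 30}
    - {"offset": [12, 0, 0], "spin": 0, "jaw": 30}
    - {"offset": [12, 0, 0], "spin": 0, "jaw": 30}
    - {"offset": [12, 0, 0], "spin": 0, "jaw": 30}
    - {"offset": [12, 0, 0], "spin": 0, "jaw": 30}
    - {"offset": [12, 0, 0], "spin": 0, "jaw": 30}
    - {"offset": [10, 0, 0], "spin": 0, "jaw": 30}
    - {"offset": [0, 0, -10], "spin": 0, "jaw": 30}
    - {"offset": [0, 0, -20], "spin": 0, "jaw": 30}
    - {"offset": [0, 0, -20], "spin": 0, "jaw": 30}
    - {"offset": [0, 0, -20], "spin": 0, "jaw": 30}
    - {"offset": [0, 0, -20], "spin": 0, "jaw": 30}
    - {"offset": [0, 0, 0], "spin": 0, "jaw": 30}

```text
clock: 6.35
eef_pos: [431.7, 232.0, 388.5]
eef_rot: [3.14, 0.005, -3.036]
wrist_force: [-0.1, -0.7, -0.7]
finger_gap: 39.8
```

drive_tool:
  rows:
    - {"offset": [-2, -15, 0], "spin": 0, "jaw": 30}
    - {"offset": [-3.8, -30, 0], "spin": 0, "jaw": 30}
    - {"offset": [-3.8, -30, 0], "spin": 0, "jaw": 30}
    - {"offset": [-3.8, -30, 0], "spin": 0, "jaw": 30}
    - {"offset": [-3.8, -30, 0], "spin": 0, "jaw": 30}
    - {"offset": [-3.8, -30, 0], "spin": 0, "jaw": 30}
    - {"offset": [-3.8, -30, 0], "spin": 0, "jaw": 30}
    - {"offset": [-3.8, -30, 0], "spin": 0, "jaw": 30}
    - {"offset": [-3.8, -30, 0], "spin": 0, "jaw": 30}
    - {"offset": [-3.8, -30, 0], "spin": 0, "jaw": 30}
    - {"offset": [-3.8, -30, 0], "spin": 0, "jaw": 30}
    - {"offset": [-3.8, -30, 0], "spin": 0, "jaw": 30}
    - {"offset": [-3.8, -30, 0], "spin": 0, "jaw": 30}
    - {"offset": [-3.8, -30, 0], "spin": 0, "jaw": 30}
    - {"offset": [-3.8, -30, 0], "spin": 0, "jaw": 30}
    - {"offset": [-3.8, -30, 0], "spin": 0, "jaw": 30}
    - {"offset": [-3, -25, 0], "spin": 0, "jaw": 30}
    - {"offset": [0, 0, 0], "spin": 0, "jaw": 30}
    - {"offset": [0, 0, 0], "spin": 0, "jaw": 30}

```text
clock: 8.25
eef_pos: [544.6, -249.1, 384.5]
eef_rot: [3.141, -0.001, -3.036]
wrist_force: [0.1, -0.1, -0.7]
finger_gap: 39.9
```

```bash
python3 - <<'E'
from h import *
s=manip.read_state(); print(s['eef_pos'],s['joints'],s['finger_gap'])
c=cam('wrist'); cv2.imwrite('pics/w4.png',c['color'])
c=cam('side'); W=cloud(c); cv2.imwrite('pics/s4.png',c['color'])
E
```

```text
[ 544.61990888 -249.06051832  384.53506335] [-4.90109633e-01  3.67836125e-01  1.24361542e+00  1.35497573e-04
  1.53165544e+00 -2.16605261e+00] 39.94955092197349
```

View pics/s4.png

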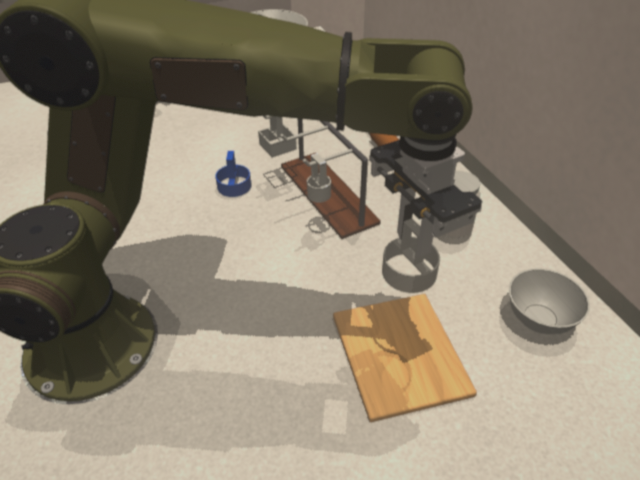

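The cutter is held upright over the board, with its ring at about (410, 262) and the board at about (403, 355). The other two still hang. Next I'll lower it.

drive_tool:
  rows:
    - {"offset": [0, 0, 10], "spin": 0, "jaw": 30}
    - {"offset": [0, 0, 20], "spin": 0, "jaw": 30}
    - {"offset": [0, 0, 20], "spin": 0, "jaw": 30}
    - {"offset": [0, 0, 20], "spin": 0, "jaw": 30}
    - {"offset": [0, 0, 20], "spin": 0, "jaw": 30}
    - {"offset": [0, 0, 20], "spin": 0, "jaw": 30}
    - {"offset": [0, 0, 20], "spin": 0, "jaw": 30}
    - {"offset": [0, 0, 20], "spin": 0, "jaw": 30}
    - {"offset": [0, 0, 15], "spin": 0, "jaw": 30}
    - {"offset": [0, 0, 12], "spin": 0, "jaw": 30}
    - {"offset": [0, 0, 10], "spin": 0, "jaw": 30}
    - {"offset": [0, 0, 8], "spin": 0, "jaw": 30}
    - {"offset": [0, 0, 6], "spin": 0, "jaw": 30}
    - {"offset": [0, 0, 2], "spin": 0, "jaw": 30}
    - {"offset": [0, 0, 0], "spin": 0, "jaw": 30}
    - {"offset": [0, 0, 0], "spin": 0, "jaw": 30}

```text
clock: 9.95
eef_pos: [544.8, -248.9, 183.1]
eef_rot: [-3.141, 0.001, -3.036]
wrist_force: [0.2, -1.1, -0.5]
finger_gap: 39.5
```

drive_tool:
  rows:
    - {"offset": [0, 0, 1], "spin": 0, "jaw": 30}
    - {"offset": [0, 0, 1], "spin": 0, "jaw": 30}
    - {"offset": [0, 0, 1], "spin": 0, "jaw": 30}
    - {"offset": [0, 0, 0], "spin": 0, "jaw": 30}
    - {"offset": [0, 0, 0], "spin": 0, "jaw": 30}

```text
clock: 10.45
eef_pos: [544.6, -248.8, 179.6]
eef_rot: [3.142, -0.0, -3.036]
wrist_force: [-0.3, -1.0, -0.7]
finger_gap: 40.0
```

drive_tool:
  rows:
    - {"offset": [0, 0, 1], "spin": 0, "jaw": 30}
    - {"offset": [0, 0, 1], "spin": 0, "jaw": 30}
    - {"offset": [0, 0, 0], "spin": 0, "jaw": 30}
    - {"offset": [0, 0, 0], "spin": 0, "jaw": 30}

```text
clock: 10.85
eef_pos: [544.6, -248.8, 177.6]
eef_rot: [3.142, -0.0, -3.036]
wrist_force: [-0.0, -0.9, -0.5]
finger_gap: 39.7
```

drive_tool:
  rows:
    - {"offset": [0, 0, 1], "spin": 0, "jaw": 30}
    - {"offset": [0, 0, 1], "spin": 0, "jaw": 30}
    - {"offset": [0, 0, 0], "spin": 0, "jaw": 30}
    - {"offset": [0, 0, 0], "spin": 0, "jaw": 30}

```text
clock: 11.25
eef_pos: [544.7, -248.8, 176.8]
eef_rot: [-3.141, 0.001, -3.036]
wrist_force: [-4.2, 2.7, 10.6]
finger_gap: 39.6
```

Contact with 10.6 N upward, at the expected height, so I'll release and retreat straight up.

drive_tool:
  rows:
    - {"offset": [0, 0, -1], "spin": 0, "jaw": 44}
    - {"offset": [0, 0, 0], "spin": 0, "jaw": 55}
    - {"offset": [0, 0, 0], "spin": 0, "jaw": 70}
    - {"offset": [0, 0, 0], "spin": 0, "jaw": 85}
    - {"offset": [0, 0, 0], "spin": 0, "jaw": 90}
    - {"offset": [0, 0, 0], "spin": 0, "jaw": 90}
    - {"offset": [0, 0, -10], "spin": 0, "jaw": 90}
    - {"offset": [0, 0, -20], "spin": 0, "jaw": 90}
    - {"offset": [0, 0, -25], "spin": 0, "jaw": 90}
    - {"offset": [0, 0, -25], "spin": 0, "jaw": 90}
    - {"offset": [0, 0, -30], "spin": 0, "jaw": 90}
    - {"offset": [0, 0, -30], "spin": 0, "jaw": 90}
    - {"offset": [0, 0, 0], "spin": 0, "jaw": 90}
    - {"offset": [0, 0, 0], "spin": 0, "jaw": 90}

```text
clock: 12.65
eef_pos: [544.6, -248.8, 317.3]
eef_rot: [-3.141, 0.001, -3.036]
wrist_force: [-0.1, 1.3, -0.3]
finger_gap: 89.7
```

```bash
python3 - <<'E'
from h import *
c=cam('wrist'); W=cloud(c); a=c['color']
w=W.reshape(-1,3); p=w[(abs(w[:,2]-118)<7)&(np.hypot(w[:,0]-545,w[:,1]+249)<40)]
print('handle top',len(p),np.median(p,0) if len(p) else '')
c=cam('side'); W=cloud(c)
for t in ("large_round_cutter","small_round_cutter","square_cutter","board_middle"):
    print(t,[(np.round(r['uv']),round(r['p'],2),np.round(W[int(r['uv'][1]),int(r['uv'][0])])) for r in finder.find_in('side',t)[:3]])
c2=cam('top');W=cloud(c2)
for x,y in ((515,352),(538,134)):
    w=W.reshape(-1,3);q=w[(abs(w[:,2]-208)<7)&(np.hypot(w[:,0]-x,w[:,1]-y)<32)];print(len(q),np.median(q,0) if len(q) else '')
cv2.imwrite('pics/f.png',cv2.resize(np.vstack([a[:,:],c['color']]),None,fx=.62,fy=.62))
E
```

```text
handle top 1323 [ 544.55341484 -249.52500505  117.17613673]
large_round_cutter [(array([230., 176.]), 0.8, array([386., 363.,  48.])), (array([402., 335.]), 0.65, array([ 549., -248.,   56.]))]
small_round_cutter [(array([316., 183.]), 0.96, array([532., 131., 146.])), (array([398., 367.]), 0.18, array([ 522., -289.,   24.]))]
square_cutter [(array([272., 147.]), 0.66, array([487., 309., 142.]))]
board_middle [(array([399., 366.]), 0.55, array([ 524., -289.,   26.]))]
354 [515.44558355 352.63356811 208.43130525]
332 [537.99385554 134.80930973 208.48107971]
```

View pics/f.png

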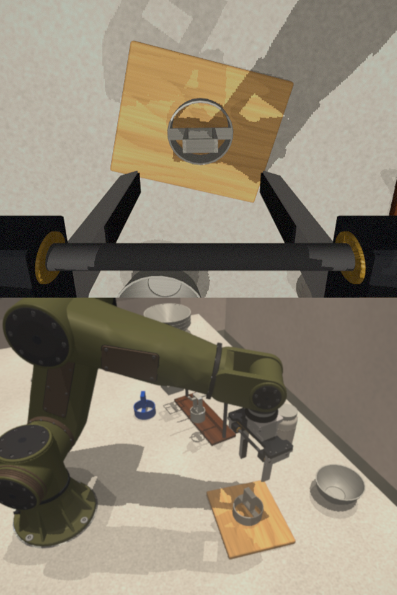

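The cutter stands upright in the middle of the board, and the gripper is clear above it. The two other cutters have not moved.

```bash
python3 -c "
from cell import manip
print(manip.sign_off())"
```

```text
the job is handed in; nothing more can be done
None
```

The large round cutter now stands upright on its rim in the middle of the board, let go, and I handed the job in at about 13 s on the robot's clock. I gripped it across its handle legs, lifted it 29 mm, slid it 90 mm off the hook and carried it over the rack. I then lowered it until it touched the board and released it.

- **Placement:** the handle top was measured at (544.6, -249.5, 117) mm. That is within about 2 mm of the measured board middle and at the height expected for a cutter standing upright.
- **Other cutters:** the small round and square cutters' handles were measured within about 1 mm of where they started.
- **Robot clear:** the fingers are about 100 mm above the cutter's handle. The wrist force reading was near zero.
- **Disagreements:** my first move call was refused for incomplete rows, and the arm did not move. In the side camera the finder ranked the blue look-alike above the real cutter, as the task warned. Its board-middle points there were up to 40 mm off the one I measured from the board's outline, so I used the outline.

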